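# Roll an extension tube up its parking gutter and shut the keeper

### The job

With a fingertip, push the camera extension tube that lies at the low end of the aluminium gutter up the slope and over the crest, so that it rests in the seat against the upper stop and does not roll back. Then push the steel keeper arm fully shut across the gutter behind the tube. Only push: do not lift or carry the tube out of the gutter, and leave all the other things on the desk where they are.

Things in the scene. Friction and masses are not known exactly. Their poses are not given: they have to be found in the camera images.
- rack: aluminium gutter fixed to a black base plate; origin on the desk under its middle, z up, x uphill along the gutter, y to the left of that; the keeper hinges on the -y side. Channel 66 mm wide inside, side walls 4 mm thick, 8 mm above its floor. The floor climbs at 8 degrees from x = -135 mm, height 14 mm above the desk, to the crest, then dips at 12 degrees to the upper stop (face x = 100 mm, top 82 mm)
- crest (a point): the top of the floor's slope, mid-gutter: x = 55 mm, height 41 mm in the rack frame. Released below it the tube rolls back to the lip; once its axis has passed the crest, it rolls on into the seat by itself
- lip (a point): top of the cross lip at the gutter's low end: x = -141 to -135 mm, height 19.5 mm in the rack frame (6 mm above the floor). It keeps the tube from rolling out; beyond it is free air
- tube: black and dark grey extension tube, a plain roller 44 mm in diameter and 60 mm long, about 150 g, lying across the gutter; origin at its centre, its y axis along its length. It starts against the low lip, its axis at x = -123 mm and height 38 mm in the rack frame. It slides and rolls easily.
- seat (a point): centre of the tube when it is home in the seat: x = 78 mm, y = 0, height 58 mm in the rack frame
- keeper (a joint): swing of the keeper arm about its upright hinge, rad: 0 = shut, pointing straight across the gutter along the rack's +y, against its own stop; grows as the arm opens (counterclockwise from above); 1.57 = straight downhill beside the gutter. Starts at 1.9 to 2.35 (downhill and outward), limit 2.5. Stays where it is left; about 1 N at its middle moves it.
- keeper_pivot (a point): the keeper's hinge axis at mid height of the arm: x = 48, y = -44, height 64 mm in the rack frame. The steel arm is a flat bar 8 mm thick, from 6 to 84 mm from the hinge, its upright faces from height 50 to 78 mm, just above the gutter's walls; shut, it stands 4 mm behind the seated tube. The hinge post is 12 mm thick (cap 16 mm), top at 83 mm
- keeper_tip (a point): middle of the free end of the keeper arm, 84 mm from its hinge
- eyepiece: bystander: black microscope eyepiece standing upright, 42 mm across, 60 mm tall; origin at the centre of its foot
- jar: bystander: small lidded glass jar, 48 mm across, 58 mm tall; origin at the centre of its foot
- short_tube: bystander: short black spacer ring standing on its end, 44 mm across, 30 mm tall; origin at the centre of its foot
- crystal: bystander: six-sided pointed mineral crystal standing upright, 52 mm across, 56 mm tall; origin at the centre of its foot
- torch: bystander: black pocket torch lying on the desk, about 110 mm long, 26 mm thick; origin under its middle
- tweezers: bystander: steel tweezers lying on the desk, 120 mm long, 6 mm thick; origin under their middle
- stone_tray: bystander: shallow white divided tray, 80 x 110 x 18 mm; origin under its centre
There are look-alikes about, which are no part of the job. What is shaped like the tube but yellow is not meant.

How it is judged:
On the way, in this order (a step that is already met when the one before it is completed fails the run):
1. the tube rests in the seat against the upper stop, the keeper still open (x of tube in the frame of rack between 0.073 and 0.084 m and y of tube in the frame of rack between -0.015 and 0.015 m and z of tube in the frame of rack below 0.064 m and linear speed of tube below 0.03 m/s and value of joint keeper above 0.3 rad), for 0.2 s.
2. the keeper arm is shut across the gutter behind it (x of tube in the frame of rack between 0.073 and 0.084 m and y of tube in the frame of rack between -0.015 and 0.015 m and z of tube in the frame of rack below 0.064 m and linear speed of tube below 0.03 m/s and value of joint keeper below 0.12 rad), for 0.2 s.
At the end, for the whole second after the job is handed in: the tube lies at rest in the seat: its centre within 5 to 6 mm of home along the gutter and 15 mm across it, square to the gutter within 0.15 rad; the keeper is within 0.12 rad of fully shut (all of step 2 and angle between the y axis of tube and the y axis of rack, either way round below 0.15 rad); the robot touches nothing.
It fails at once if the tube is lifted off the gutter's floor by about 15 mm or leaves the gutter (z of tube in the frame of rack above 0.078 m or (x of tube in the frame of rack below 0 m and z of tube in the frame of rack above 0.07 m) or (x of tube in the frame of rack below -0.05 m and z of tube in the frame of rack above 0.063 m) or z of tube in the frame of rack below 0.025 m or y of tube in the frame of rack above 0.03 m or y of tube in the frame of rack below -0.03 m).
It fails at once if a bystander is moved by more than 20 mm (distance of any of eyepiece, jar, short_tube, crystal, torch, tweezers, stone_tray from where it was at the start of the episode above 0.02 m).
It also fails if it takes over 53 s, if anything falls off the work surface, if the arm or the gripper's body presses on something with over 40 N, if the wrist force passes 120 N, or if a joint passes its speed limit or range.

### The arm

A 6-joint arm with a two-finger parallel gripper is mounted at the origin on the work surface. World frame = base frame: x ahead of the robot, y to its left, z up, the work surface at z = 0. Lengths are in m, angles in rad, forces in N, time in s.
With the tool pointing down it reaches from about 0.35 to 0.775 m from the base axis. Payload 5.5 kg.
Tool frame: the origin (TCP) lies midway between the tips of the shut fingers; the grasp point (between the pads) lies 19 mm behind it; z points along the fingers, y is the direction in which the jaws open and shut (so a half turn about z gives the same grasp; the last joint's range is limited). The gripper opens to 85 mm and grips with 20 to 120 N. Pads are 22 mm wide; open, the fingers measure 114 mm over their backs; the gripper's body (76 mm by 85 mm) begins 54 mm behind the grasp point. The pads swing forward as they close: fully open they stand 13 mm farther back than shut.
Start: joints at [1.166, 0.313, 0.046, 1.304, 0, 1.431], TCP at [0.151, 0.555, 0.209] pointing down, gripper open.
Joint ranges: [-2.76, 2.76], [-0.86, 1.69], [-1.03, 1.26], [-2.2, 2.34], [-1.47, 1.5], [-3.14, 3.14]. Speed limits (rad/s): [2.57, 2.57, 3.14, 3.14, 3.14, 3.14].

### API

Orientations are given as a unit quaternion [w, x, y, z].
In Python, from workcell import env gives the robot as it stands.
- The arm moves only by the shell command python3 -m pendant 'ROWS' [FORCE]. ROWS is JSON, a list of rows, each a list of 3 entries, a list of its own where there are three numbers: the shift along the tool's x, y, z each as a share of 20 mm, from -1 to 1, then the turn about the tool's z as a share of 6 degrees, from -1 to 1, then the closure, from -1 (fully open) to 1 (shut). In form: [[[tx, ty, tz], turn, claw], ...]. A call has 1 to 12 rows; each row shifts and turns the commanded pose from where the row before left it, along the tool's axes as they then stand; what a row does not reach is not made up. A row lasts 1/8 s, in which the tool goes at most 62.5 mm and 10.7 degrees, less where a joint would pass 70% of its speed; a pose out of reach is approached as far as the arm can. A call with a number of a shift or a turn outside -1 to 1 is refused whole. A call with a gripper value outside its range is refused whole. The fingers move at their own pace and stop on an object; FORCE is the grip in N (left out, the last holds). Time passes only in rows, so rows that do not move let the fingers close. It gives the time, the measured TCP pose, the force and the opening at its end, in the units of the state.
- env.get_state(): the state, without advancing time (a new reading comes with each control period).
- env.read_camera(name): name is "scene" or "top" or "wrist"; returns a dict with "color" (400x640x3 uint8, blue, green, red), "mtx" (3x3 intrinsics, pixels), "view" (4x4, takes a point from world to camera coordinates). Camera axes: x right, y down, z forward; pixel columns grow to the right and rows downward; lengths in m; the calibration is good to about 2 mm. The wrist camera is an equidistant fisheye: a pixel r from the principal point sees the ray r / f radians off the axis. A picture is of the moment at which its call begins. There is no depth.
- env.hand_in(): hands the job in, once; it reports no verdict.
Trained networks look in the newest picture that a camera, given by its name, has taken for a name from the list of things; names that differ only in an ending like _2 or _b are one class to them, and where a whole thing is asked for, a point or a joint stands for the part that bears it (a point fixed in the world has none). Each returns a list of dicts, best first, with "p" (0 to 1); they miss things now and then, are a little off and sometimes report something else, mostly with a low value. They report only what shows in the picture. A call takes as long as a camera call. They do not tell look-alikes from the thing itself.
- env.boxes_of(camera, thing): "location" ([column, row] in pixels, amid what is visible of it).
- env.cut_out(camera, thing): "region" (400x640 bool, what is visible of it) and "location" ([column, row] in pixels, amid what is visible of it).
The state is a dict: "clock": time; "joint_pos": joint angles; "qvel": joint speeds; "tau": joint torques, N m; "tcp_pos": TCP position; "orientation": TCP orientation; "wrist_force": force on the tool from outside, world axes, zero at the start; "ft_torque": the same for the moment, N m; "finger_gap": finger opening in m.
Only numpy, scipy, OpenCV 4.12 (cv2) and the standard library are available. Lean on these libraries where they do the work, as an engineer would, in place of code of your own. Each camera call takes 0.05 s, during which the arm holds its last target.

## Working session

There is one attempt and no reset: what is moved stays moved. The work goes in short steps, Python scripts to look and compute and a shell command to move; the robot and the scene stay as the last step left them, time stands still between calls to the robot, and variables do not carry over. Pictures are saved under pics/ and viewed, and the job is handed in when it is done.

```bash
ls; mkdir -p pics; python3 - <<'E'
from workcell import env
import cv2
s=env.get_state();print(s)
for n in("scene","top","wrist"):
    r=env.read_camera(n);cv2.imwrite(f"pics/{n}0.png",r["color"]);print(n,r["mtx"].tolist(),r["view"].tolist())
    for t in("rack","tube","keeper","keeper_tip","keeper_pivot","crest","lip","seat"):
        try:print(t,[(round(d["p"],2),[round(float(x)) for x in d["location"]]) for d in env.boxes_of(n,t)])
        except Exception as e:print(t,e)
E
```

```text
pics
{'clock': 0.0, 'joint_pos': array([1.16640567e+00, 3.14026752e-01, 4.49791528e-02, 1.30358863e+00,
       1.07916308e-06, 1.43119963e+00]), 'qvel': array([ 0.00035199,  0.00067725,  0.00032309, -0.00078396,  0.00025997,
       -0.00115147]), 'tau': array([ 8.97348818e-04, -4.80624676e+01,  2.98534656e+01,  1.94926397e-02,
       -1.01175274e-04,  1.47993713e-06]), 'tcp_pos': array([0.15027356, 0.55445013, 0.20829398]), 'orientation': array([-2.47666605e-04,  1.32010468e-01,  9.91247895e-01, -8.85985563e-04]), 'wrist_force': array([ 0.00809005,  0.16821267, -0.54877785]), 'ft_torque': array([ 0.04548822, -0.03697902, -0.0589245 ]), 'finger_gap': 0.08552240825416146}
scene [[448.4300791112954, 0.0, 324.7276442396646], [0.0, 448.4300791112954, 196.7590607983045], [0.0, 0.0, 1.0]] [[0.8029597433273776, 0.5959221536440155, 0.011508144590256774, -0.4412935012609757], [0.5084429352683775, -0.6747571659188127, -0.5349659322021251, -0.22756414763764865], [-0.3110328474153632, 0.4354073424248727, -0.844795249744695, 1.321661616038525], [0.0, 0.0, 0.0, 1.0]]
rack []
tube [(0.97, [234, 309]
[... 832 characters left out ...]
3, [340, 205])]
seat [(0.86, [340, 206])]
wrist [[309.70691628693146, 0.0, 313.09633842189646], [0.0, 309.70691628693146, 196.05404669937383], [0.0, 0.0, 1.0]] [[0.26186666663735825, 0.9651035320368625, -0.0010106207061847936, -0.5736791129140179], [0.9120977918965892, -0.24714180403469393, 0.32710632325872807, -0.04266959444978766], [0.31544170130406884, -0.08658002742232132, -0.9449870009317299, 0.38186380578945944], [0.0, 0.0, 0.0, 1.0]]
rack [(0.61, [80, 372])]
tube [(0.79, [71, 381]), (0.72, [52, 380]), (0.45, [78, 370])]
keeper []
keeper_tip [(0.29, [70, 385])]
keeper_pivot [(0.56, [76, 372])]
crest [(0.57, [76, 369])]
lip [(0.75, [78, 371]), (0.63, [61, 357])]
seat [(0.71, [77, 374])]
```

```bash
python3 - <<'E'
import cv2
a=cv2.imread("pics/scene0.png");cv2.imwrite("pics/scene0c.png",cv2.resize(a[150:350,150:420],None,fx=2.9,fy=2.9,interpolation=cv2.INTER_CUBIC))
a=cv2.imread("pics/top0.png");cv2.imwrite("pics/top0c.png",cv2.resize(a[120:260,270:460],None,fx=4,fy=4,interpolation=cv2.INTER_CUBIC))
E
```

```text
(no output)
```

View pics/scene0.png

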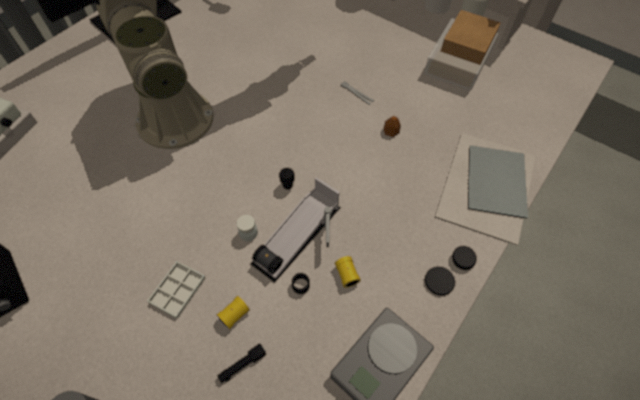

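View pics/top0.png

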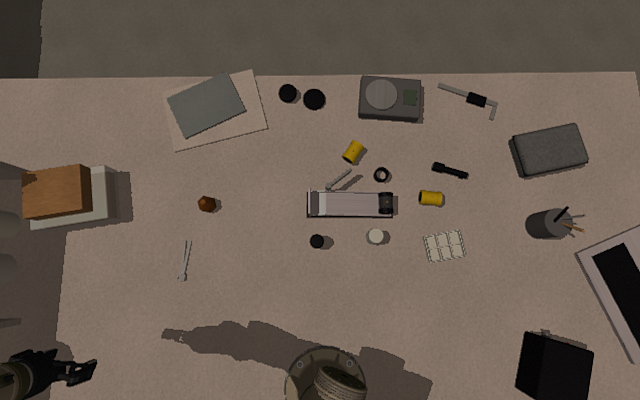

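```bash
sleep 1
```

```text
(no output)
```

View pics/scene0c.png

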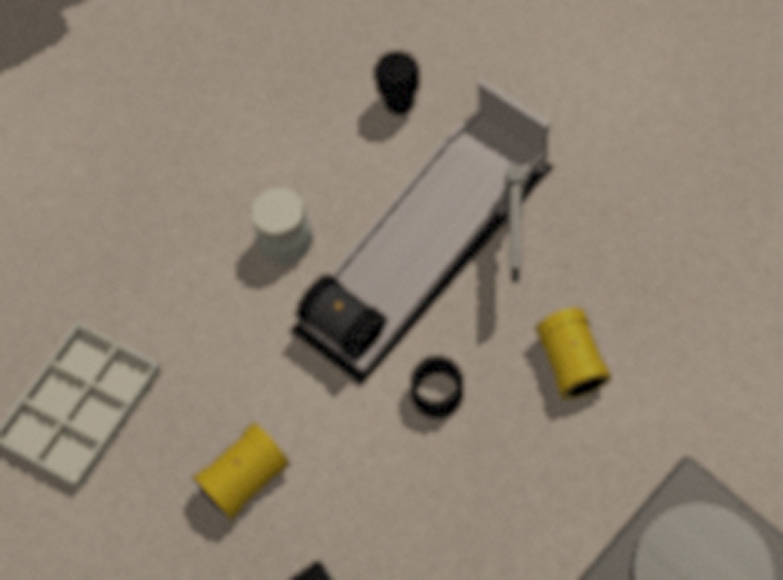

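View pics/top0c.png

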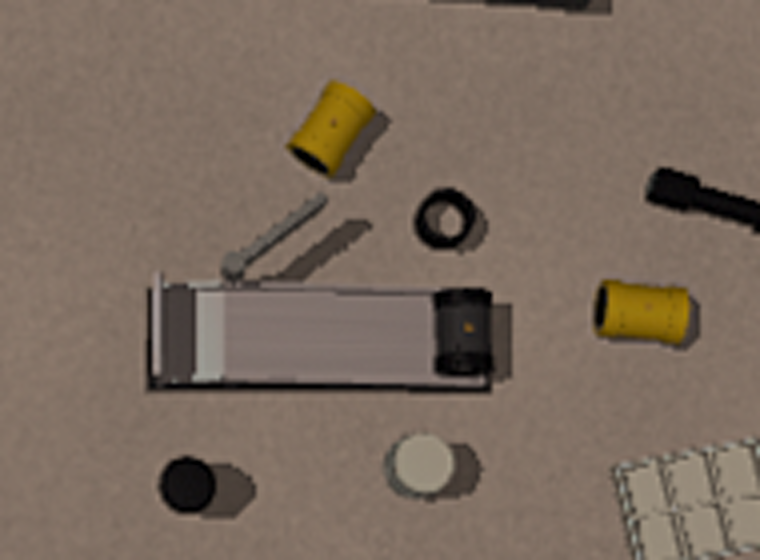

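The tube meant is the dark roller at the gutter's low end (top 386,203; scene 268,258). The rollers at top (353,152), top (431,198) are yellow look-alikes. Both crops confirm this. Next I fit the rack pose.

```bash
cat > h.py <<'E'
import numpy as np,cv2
from workcell import env
from scipy.optimize import least_squares
def proj(r,P):
    P=np.atleast_2d(P);q=P@r["view"][:3,:3].T+r["view"][:3,3]
    p=q@r["mtx"].T;return p[:,:2]/p[:,2:]
def R2W(p,P):
    c,s=np.cos(p[2]),np.sin(p[2]);P=np.atleast_2d(P).astype(float)
    return np.c_[p[0]+c*P[:,0]-s*P[:,1],p[1]+s*P[:,0]+c*P[:,1],P[:,2]]
def W2R(p,P):
    c,s=np.cos(p[2]),np.sin(p[2]);d=np.array(P[:2])-p[:2]
    return np.array([c*d[0]+s*d[1],-s*d[0]+c*d[1],P[2]])
E
cat > fit.py <<'E'
from h import *
T=env.read_camera("top");S=env.read_camera("scene")
pts=[(T,(-.123,0,.038),(385.8,203)),(T,(.048,-.044,.083),(328.2,186.2)),
 (S,(-.123,0,.038),(267.8,259)),(S,(.048,-.044,.083),(328.3,208.5)),
 (S,(.101,.035,.082),(315.5,179.3)),(S,(.101,-.035,.082),(339,194.1))]
def tip(a):return (.048-.084*np.sin(a),-.044+.084*np.cos(a),.078)
def res(v):
    o=[proj(c,R2W(v,P))[0]-u for c,P,u in pts]
    o+=[proj(T,R2W(v,tip(v[3])))[0]-(350.5,169.3),proj(S,R2W(v,tip(v[3])))[0]-(327.6,242)]
    return np.ravel(o)
s=least_squares(res,[.5,-.05,1.57,2.1],loss="soft_l1");print(s.x);print(res(s.x).reshape(-1,2).round(1))
np.save("pose.npy",s.x);v=s.x
# overlay
for n,c,(x0,x1,y0,y1),k in(("top",T,(290,420,140,240),6),("scene",S,(230,360,170,290),5)):
    im=cv2.resize(c["color"][y0:y1,x0:x1],None,fx=k,fy=k,interpolation=cv2.INTER_CUBIC)
    def L(A,B,col=(0,255,0)):
        q=(proj(c,R2W(v,[A,B]))-(x0,y0)+.5)*k
        cv2.line(im,*[tuple(int(t) for t in z) for z in q],col,1)
    for y in(-.033,.033,-.037,.037):
        L((-.135,y,.022),(.055,y,.049));L((.055,y,.049),(.1,y,.04))
    L((.1,-.035,.082),(.1,.035,.082),(0,0,255));L((.055,-.033,.041),(.055,.033,.041),(255,255,0))
    L((-.138,-.033,.0195),(-.138,.033,.0195),(0,0,255))
    for dx in(-.022,.022):L((-.123+dx,-.03,.038),(-.123+dx,.03,.038),(255,0,255))
    L((.048,-.044,.078),tip(v[3]),(0,255,255))
    cv2.imwrite(f"pics/ov_{n}.png",im)
for t in("eyepiece","jar","short_tube"):
    for n,c in(("top",T),("scene",S)):print(t,n,[(round(d["p"],2),np.round(d["location"])) for d in env.boxes_of(n,t)][:2])
E
python3 fit.py
```

```text
[ 0.5258193  -0.06532547  1.54827363  2.21504434]
[[-1.2 -0.1]
 [-0.7 -1.4]
 [-0.2  0. ]
 [-0.6  1.2]
 [ 0.1 -0.8]
 [-0.9 -0.9]
 [ 0.1 -0.9]
 [-0.4  0.4]]
eyepiece top [(0.5, array([314., 242.])), (0.35, array([208., 204.]))]
eyepiece scene [(0.64, array([284., 177.]))]
jar top [(0.53, array([373., 236.]))]
jar scene [(0.67, array([248., 230.])), (0.23, array([304., 228.]))]
short_tube top []
short_tube scene [(0.63, array([301., 274.])), (0.51, array([268., 258.]))]
```

View pics/ov_top.png

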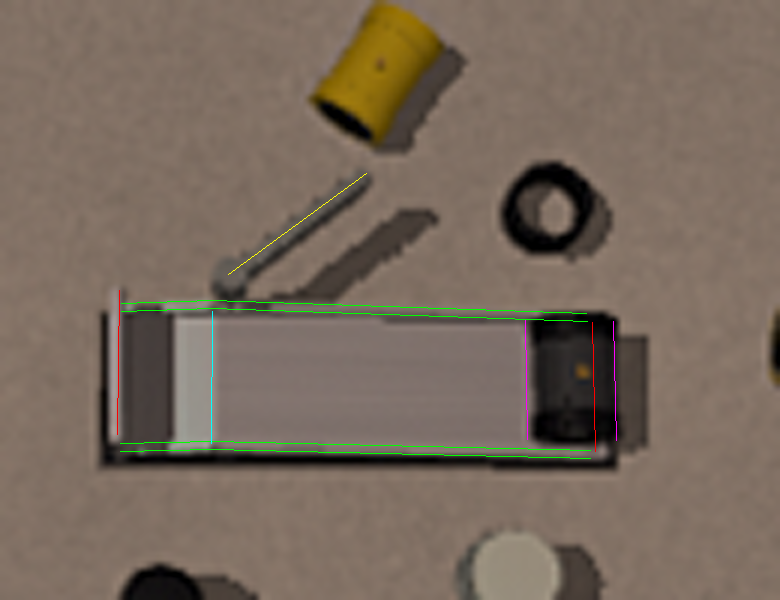

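View pics/ov_scene.png

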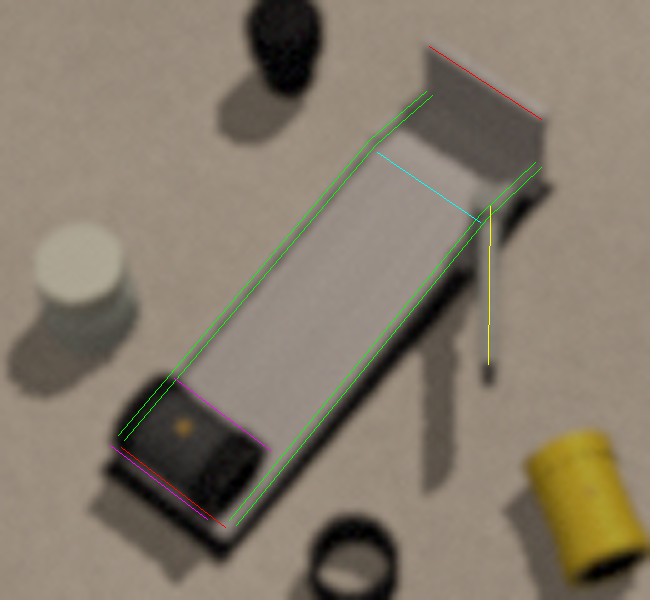

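```bash
python3 -m pendant '[[[0,0,0],-1,1],[[0,0,0],-1,1],[[0,0,0],-0.33,1],[[-0.48,-1,0],0,1],[[-0.48,-1,0],0,1],[[-0.48,-1,0],0,1],[[-0.48,-1,0],0,1],[[-0.48,-1,0],0,1],[[-0.48,-1,0],0,1],[[-0.48,-1,0],0,1],[[-0.48,-1,0],0,1],[[-0.48,-1,0],0,1]]'
python3 -m pendant '[[[-0.48,-1,0],0,1],[[-0.48,-1,0],0,1],[[-0.48,-1,0],0,1],[[-0.48,-1,0],0,1],[[-0.48,-1,0],0,1],[[-0.48,-1,0],0,1],[[-0.48,-1,0],0,1],[[-0.48,-1,0],0,1],[[-0.48,-1,0],0,1],[[-0.48,-1,0],0,1]]'
```

```text
clock: 3.25
tcp_pos: [0.2335, 0.3723, 0.2093]
orientation: [0.0, 0.011, 1.0, 0.0]
wrist_force: [0.7, 0.5, -0.1]
finger_gap: -0.0
clock: 4.5
tcp_pos: [0.3252, 0.1704, 0.2093]
orientation: [0.0, 0.011, 1.0, 0.0]
wrist_force: [0.4, 0.9, 0.0]
finger_gap: -0.0002
```

```bash
python3 -m pendant '[[[-0.48,-1,0],0,1],[[-0.48,-1,0],0,1],[[-0.48,-1,0],0,1],[[-0.48,-1,0],0,1],[[-0.48,-1,0],0,1],[[-0.48,-1,0],0,1],[[-0.48,-1,0],0,1],[[-0.48,-1,0],0,1],[[-0.48,-1,0],0,1],[[-0.48,-1,0],0,1]]'
python3 -m pendant '[[[-0.48,-1,0],0,1],[[-0.48,-1,0],0,1],[[-0.48,-1,0],0,1],[[-0.48,-1,0],0,1],[[-0.48,-1,0],0,1],[[-0.48,-1,0],0,1],[[-0.48,-1,0],0,1],[[-0.48,-1,0],0,1],[[-0.48,-1,0],0,1],[[-0.48,-1,0],0,1],[[0,0,0],0,1]]'
python3 - <<'E'
from h import *
r=env.read_camera("wrist");cv2.imwrite("pics/w1.png",r["color"])
v=np.load("pose.npy");v[0]-=.001;v[1]-=.001
im=r["color"].copy()
def fish(P):
    q=np.atleast_2d(P)@r["view"][:3,:3].T+r["view"][:3,3]
    rr=np.hypot(q[:,0],q[:,1]);th=np.arctan2(rr,q[:,2]);k=r["mtx"]
    return np.c_[k[0,2]+k[0,0]*th*q[:,0]/rr,k[1,2]+k[1,1]*th*q[:,1]/rr]
def L(A,B,col=(0,255,0)):
    q=fish(R2W(v,np.linspace(A,B,15)));cv2.polylines(im,[q.round().astype(int)],False,col,1)
for y in(-.033,.033,-.037,.037):
    L((-.135,y,.022),(.055,y,.049));L((.055,y,.049),(.1,y,.04))
L((.1,-.035,.082),(.1,.035,.082),(0,0,255));L((.055,-.033,.041),(.055,.033,.041),(255,255,0))
L((-.138,-.033,.0195),(-.138,.033,.0195),(0,0,255))
for dx in(-.022,.022):L((-.123+dx,-.03,.038),(-.123+dx,.03,.038),(255,0,255))
a=v[3];L((.048,-.044,.078),(.048-.084*np.sin(a),-.044+.084*np.cos(a),.078),(0,255,255))
cv2.imwrite("pics/w1o.png",im)
print(W2R(v,env.get_state()["tcp_pos"]),r["view"])
E
```

```text
clock: 5.75
tcp_pos: [0.4168, -0.0316, 0.2093]
orientation: [0.0, 0.011, 1.0, 0.0]
wrist_force: [-0.4, -0.1, 0.3]
finger_gap: 0.0002
clock: 7.12
tcp_pos: [0.5092, -0.2344, 0.2086]
orientation: [-0.0, 0.011, 1.0, 0.0]
wrist_force: [-0.9, 1.3, -0.2]
finger_gap: 0.0001
[-0.16736075  0.01239246  0.20867601] [[ 2.25030518e-02  9.99746329e-01 -9.43982668e-04  2.24171988e-01]
 [ 9.44916006e-01 -2.09604674e-02  3.26641088e-01 -5.28041794e-01]
 [ 3.26538442e-01 -8.24240566e-03 -9.45147982e-01  2.12564046e-01]
 [ 0.00000000e+00  0.00000000e+00  0.00000000e+00  1.00000000e+00]]
```

View pics/w1o.png

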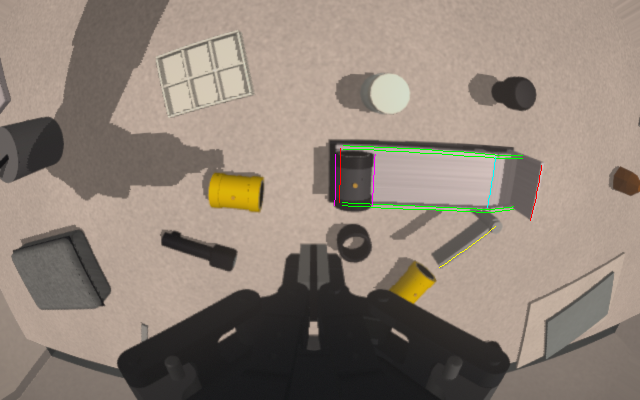

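```bash
python3 -m pendant '[[[-0.55,-0.4,0.5],0,1],[[0,0,1],0,1],[[0,0,1],0,1],[[0,0,1],0,1],[[0,0,1],0,1],[[0,0,1],0,1],[[0,0,1],0,1],[[0,0,1],0,1],[[0,0,0.75],0,1],[[0,0,0.5],0,1],[[0,0,0],0,1]]'
cat > look.py <<'E'
import sys
from h import *
k=sys.argv[1]
v=np.load("pose.npy");v[0]-=.0025;v[1]-=.001
print("tcp rack mm",(W2R(v,env.get_state()["tcp_pos"])*1e3).round(1),env.get_state()["wrist_force"].round(2))
o=[]
for n,(x0,x1,y0,y1),z in(("scene",(220,370,160,300),4),("wrist",(200,560,60,300),2)):
    r=env.read_camera(n);im=cv2.resize(r["color"][y0:y1,x0:x1],None,fx=z,fy=z,interpolation=cv2.INTER_CUBIC)
    cv2.imwrite(f"pics/{k}_{n}.png",im)
E
python3 look.py a
```

```text
clock: 8.55
tcp_pos: [0.5191, -0.2404, 0.0334]
orientation: [-0.001, 0.01, 1.0, 0.0]
wrist_force: [0.2, -0.2, 0.8]
finger_gap: -0.0002
tcp rack mm [-174.2    0.3   33.4] [ 0.24 -0.22  0.81]
```

View pics/a_scene.png

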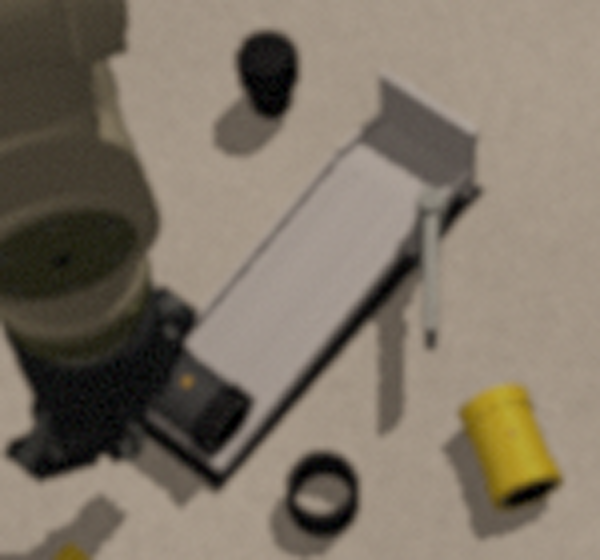

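View pics/a_wrist.png

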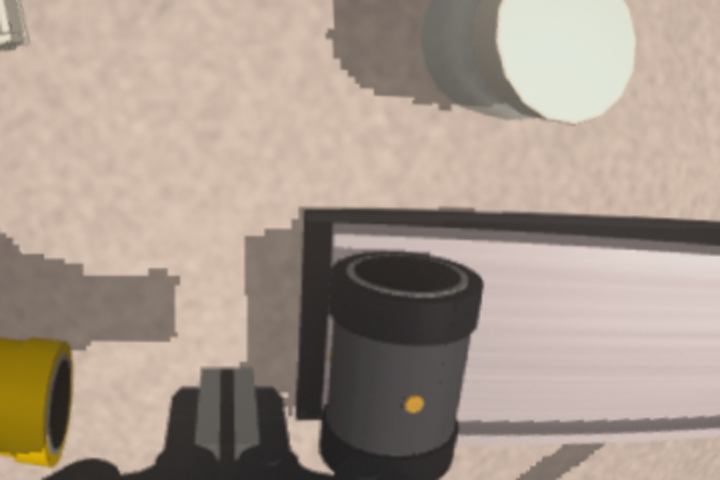

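```bash
python3 -m pendant '[[[0,0.4,0],0,1],[[0,0.4,0],0,1],[[0,0.3,0],0,1],[[0,0.3,-0.04],0,1],[[0,0.3,-0.04],0,1],[[0,0.3,-0.04],0,1],[[0,0.3,-0.04],0,1],[[0,0.3,-0.04],0,1],[[0,0.3,-0.04],0,1]]'; python3 look.py b
```

```text
clock: 9.78
tcp_pos: [0.5207, -0.1826, 0.0393]
orientation: [0.0, 0.01, 1.0, -0.0]
wrist_force: [-1.0, -0.9, 3.4]
finger_gap: 0.0001
tcp rack mm [-116.3    0.    39.3] [-1.02 -0.89  3.35]
```

View pics/b_wrist.png

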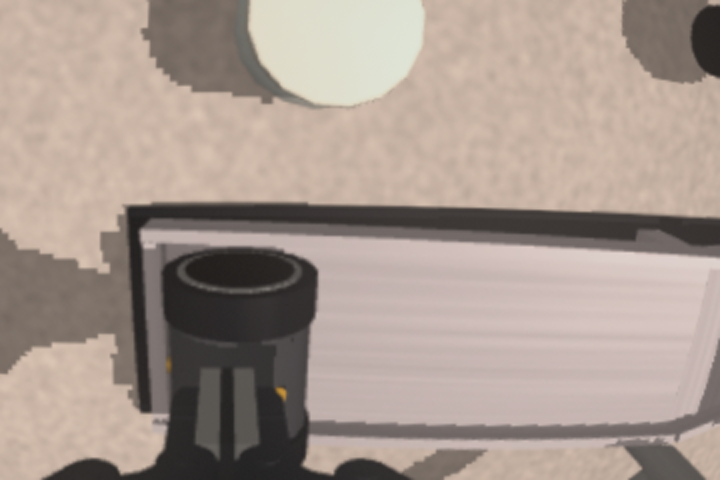

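View pics/b_scene.png

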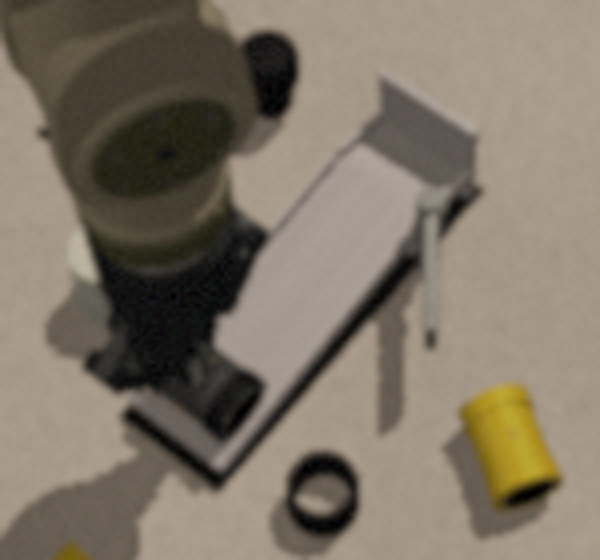

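```bash
python3 - <<'E'
from h import *
v=np.load("pose.npy");v[0]-=.0025;v[1]-=.001
r=env.read_camera("wrist");
t=env.get_state()["tcp_pos"]
def fish(P):
    q=np.atleast_2d(P)@r["view"][:3,:3].T+r["view"][:3,3]
    rr=np.hypot(q[:,0],q[:,1]);th=np.arctan2(rr,q[:,2]);k=r["mtx"]
    return np.c_[k[0,2]+k[0,0]*th*q[:,0]/rr,k[1,2]+k[1,1]*th*q[:,1]/rr]
im=cv2.resize(r["color"][100:300,200:460],None,fx=3,fy=3,interpolation=cv2.INTER_CUBIC)
def draw(P,c):
    for q in fish(P):cv2.circle(im,tuple(int(i) for i in (q-(200,100)+.5)*3),2,c,-1)
draw(t,(0,0,255));draw(t+np.array([0,0,.02]),(0,0,255))
for ax in(-.123,-.1,-.088):
    zc=.038+(ax+.123)*np.tan(np.radians(8))
    draw(R2W(v,[(ax+.022*np.cos(a),.03,zc+.022*np.sin(a)) for a in np.linspace(0,6.28,40)]),(0,255,0) if ax==-.088 else (255,255,0) if ax==-.1 else (255,0,255))
draw(R2W(v,[(-.138,y,.0195) for y in np.linspace(-.033,.033,20)]),(0,255,255))
cv2.imwrite("pics/b2.png",im)
T=env.read_camera("top");cv2.imwrite("pics/b2t.png",cv2.resize(T["color"][140:240,290:420],None,fx=5,fy=5,interpolation=cv2.INTER_CUBIC))
print(env.get_state()["wrist_force"],env.get_state()["finger_gap"])
E
```

```text
[-1.91126841 -0.31606418  5.22076559] 5.2951488922447614e-05
```

View pics/b2.png

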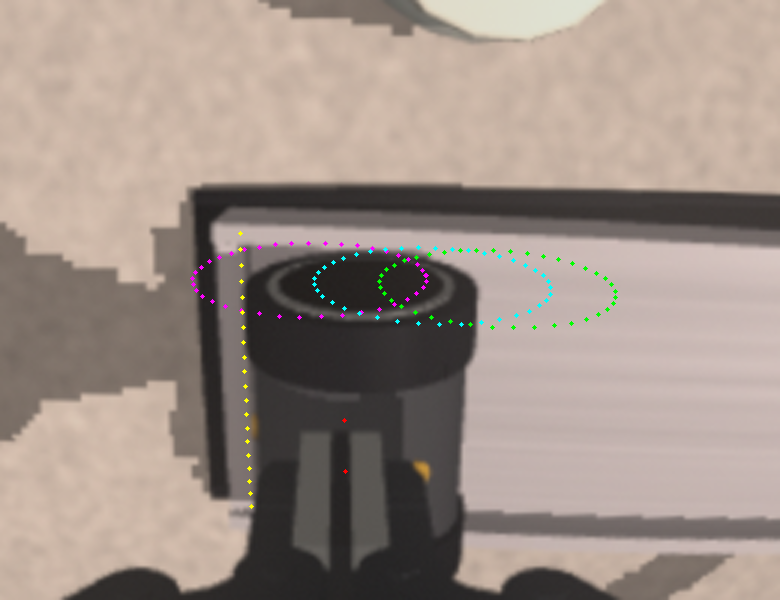

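View pics/b2t.png

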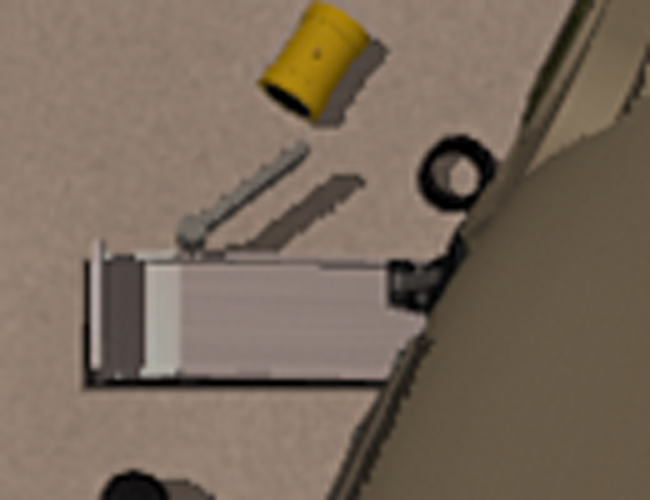

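```bash
python3 - <<'E'
from h import *
v=np.load("pose.npy");v[0]-=.0025;v[1]-=.001
r=env.read_camera("scene")
t=env.get_state()["tcp_pos"];z=6;x0,y0=225,210
im=cv2.resize(r["color"][y0:y0+95,x0:x0+125],None,fx=z,fy=z,interpolation=cv2.INTER_CUBIC)
im=cv2.convertScaleAbs(im,alpha=1.8,beta=10)
def draw(P,c):
    for q in proj(r,P):cv2.circle(im,tuple(int(i) for i in (q-(x0,y0)+.5)*z),2,c,-1)
draw(t,(0,0,255));draw(t+np.array([0,0,.02]),(0,0,255))
for ax,c in((-.113,(255,0,255)),(-.088,(0,255,0))):
    zc=.038+(ax+.123)*np.tan(np.radians(8))
    draw(R2W(v,[(ax+.022*np.cos(a),-.03,zc+.022*np.sin(a)) for a in np.linspace(0,6.28,40)]),c)
cv2.imwrite("pics/b3.png",im)
for n in("scene","wrist","top"):print(n,[(round(d["p"],2),np.round(d["location"])) for d in env.boxes_of(n,"tube")] if n=="scene" else "")
print(env.get_state()["wrist_force"],env.get_state()["clock"])
E
```

```text
scene [(0.87, array([348., 274.])), (0.61, array([232., 313.])), (0.59, array([275., 258.]))]
wrist 
top 
[-1.54047787 -0.36933791  6.18690074] 10.075
```

View pics/b3.png

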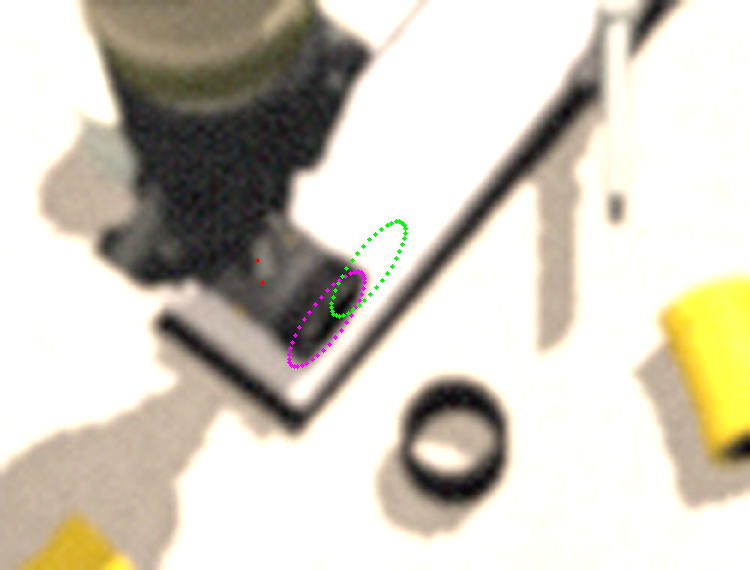

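```bash
python3 - <<'E'
from h import *
r=env.read_camera("wrist")
im=cv2.resize(r["color"][170:300,250:380],None,fx=4.5,fy=4.5,interpolation=cv2.INTER_CUBIC)
cv2.imwrite("pics/b4.png",cv2.convertScaleAbs(im,alpha=2.2,beta=10))
s=env.get_state();print(s["tcp_pos"],s["wrist_force"],s["ft_torque"],s["joint_pos"],s["clock"])
E
```

```text
[ 0.52068289 -0.18298314  0.03922406] [-1.43826841 -0.55007026  6.31616879] [-0.03934963  0.42117833 -0.00866429] [-4.83341283e-01  3.78867833e-01 -2.97311482e-01  8.94386132e-01
 -1.22746368e-04 -4.62520619e-01] 10.125
```

View pics/b4.png

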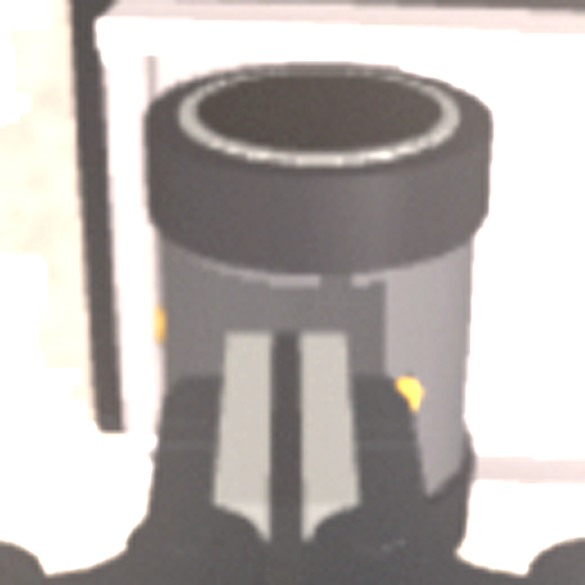

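```bash
python3 -m pendant '[[[0,-0.3,0],0,1],[[0,-0.3,0],0,1],[[0,0,0],0,1]]'; python3 look.py c
```

```text
clock: 10.5
tcp_pos: [0.5203, -0.1953, 0.0385]
orientation: [-0.0, 0.011, 1.0, 0.0]
wrist_force: [-1.0, 0.1, -0.1]
finger_gap: -0.0004
tcp rack mm [-1.29e+02  1.00e-01  3.85e+01] [-1.02  0.12 -0.14]
```

View pics/c_wrist.png

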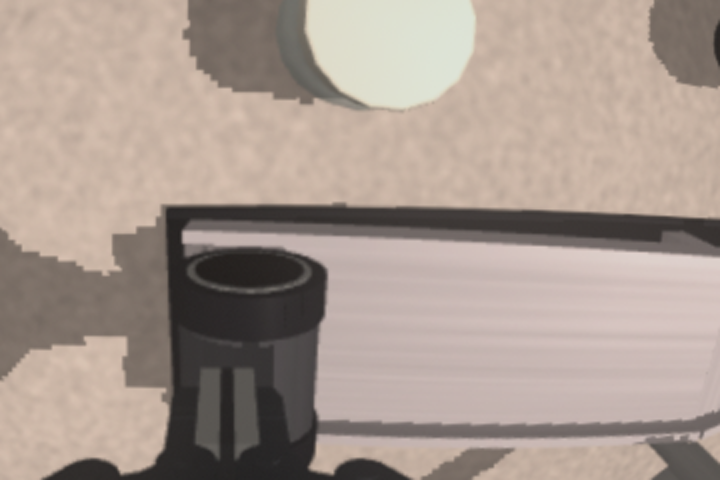

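```bash
python3 -m pendant '[[[0,-0.5,0],0,1],[[0,-1,0],0,1],[[0,-0.8,0],0,1],[[0,0,0],0,1]]'; python3 look.py d
python3 - <<'E'
from h import *
r=env.read_camera("scene");t=env.get_state()["tcp_pos"];z=6;x0,y0=190,200
im=cv2.resize(r["color"][y0:y0+95,x0:x0+125],None,fx=z,fy=z,interpolation=cv2.INTER_CUBIC)
im=cv2.convertScaleAbs(im,alpha=1.6,beta=20)
for d,c in((0,(0,0,255)),(.02,(0,255,0)),(.04,(255,0,0))):
    q=proj(r,t+np.array([0,0,d]))[0];cv2.circle(im,tuple(int(i) for i in (q-(x0,y0)+.5)*z),2,c,-1)
cv2.imwrite("pics/d2.png",im)
E
```

```text
clock: 11.1
tcp_pos: [0.5195, -0.2428, 0.039]
orientation: [0.0, 0.012, 1.0, -0.0]
wrist_force: [0.1, -0.5, 0.6]
finger_gap: -0.0005
tcp rack mm [-176.6   -0.2   39. ] [ 0.05 -0.55  0.61]
```

View pics/d2.png

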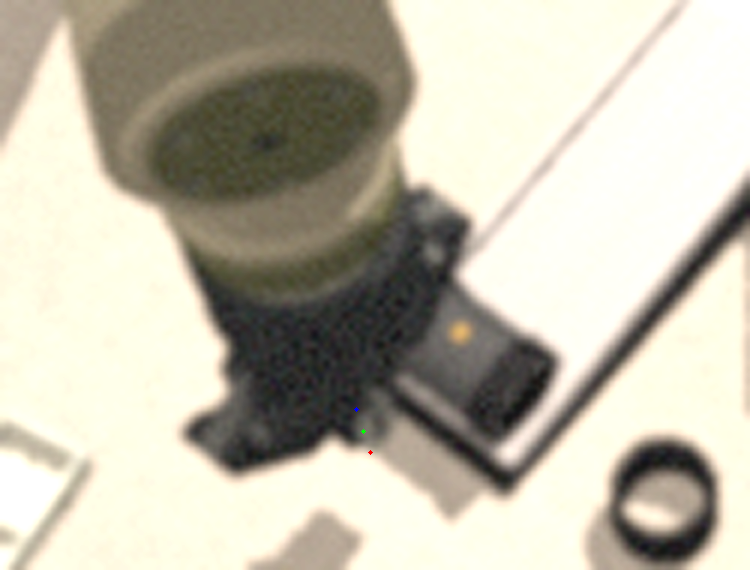

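View pics/d_wrist.png

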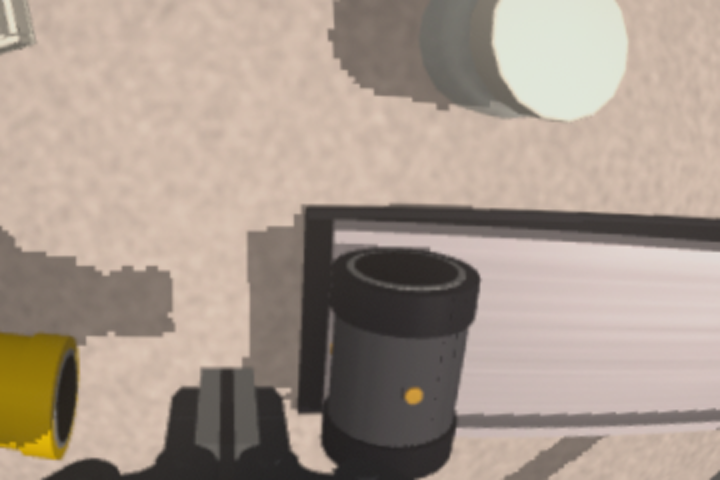

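The fingertips appear to ride about 20 mm above the reported TCP: they sat on top of the tube, with an upward force of 6 N at z_tcp = 39. I'll lower the tool here and check where the tips are.

```bash
python3 -m pendant '[[[0,0,0.5],0,1],[[0,0,0.5],0,1],[[0,0,0.2],0,1],[[0,0,0],0,1]]'; python3 look.py e
python3 - <<'E'
from h import *
r=env.read_camera("scene");t=env.get_state()["tcp_pos"];z=6;x0,y0=190,200
im=cv2.resize(r["color"][y0:y0+95,x0:x0+125],None,fx=z,fy=z,interpolation=cv2.INTER_CUBIC)
im=cv2.convertScaleAbs(im,alpha=1.6,beta=20)
for d,c in((0,(0,0,255)),(.02,(0,255,0)),(.04,(255,0,0))):
  for e in(-.011,.011):
    q=proj(r,t+np.array([e,0,d]))[0];cv2.circle(im,tuple(int(i) for i in (q-(x0,y0)+.5)*z),2,c,-1)
cv2.imwrite("pics/e2.png",im)
E
```

```text
clock: 11.75
tcp_pos: [0.519, -0.2403, 0.0143]
orientation: [-0.001, 0.01, 1.0, 0.0]
wrist_force: [-0.3, 0.0, -0.3]
finger_gap: -0.0003
tcp rack mm [-174.1    0.4   14.3] [-0.29  0.04 -0.29]
```

View pics/e2.png

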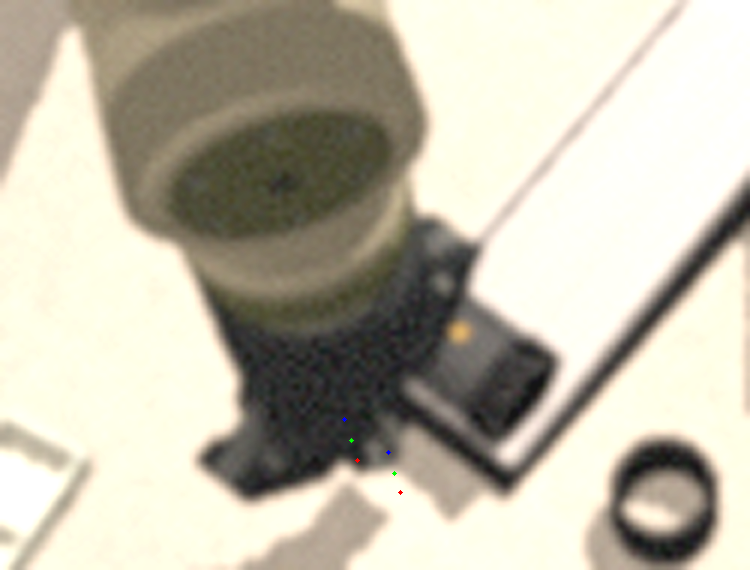

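View pics/e_wrist.png

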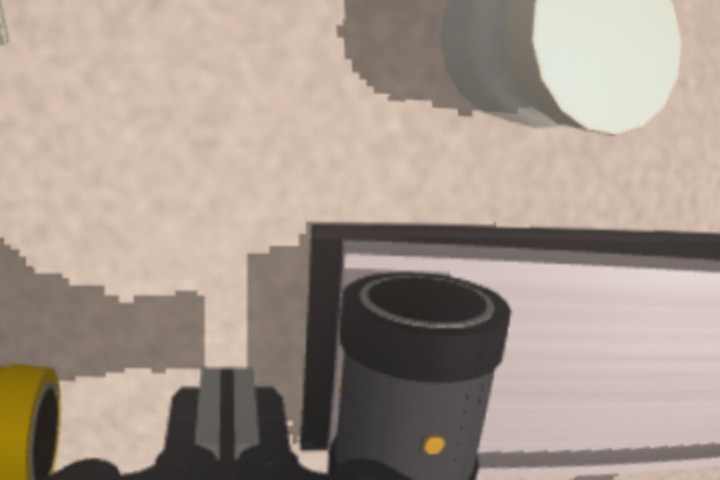

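```bash
python3 -m pendant '[[[0,0,0.25],0,1],[[0,0,0.24],0,1],[[0,0.3,0],0,1],[[0,0.3,0],0,1],[[0,0.3,-0.02],0,1],[[0,0.3,-0.04],0,1],[[0,0.3,-0.04],0,1],[[0,0.3,-0.04],0,1]]'; python3 look.py f
```

```text
clock: 12.9
tcp_pos: [0.5203, -0.2045, 0.0082]
orientation: [0.0, 0.01, 1.0, -0.0]
wrist_force: [-0.4, -0.4, -0.5]
finger_gap: 0.0002
tcp rack mm [-1.382e+02 -1.000e-01  8.200e+00] [-0.4  -0.44 -0.49]
```

View pics/f_wrist.png

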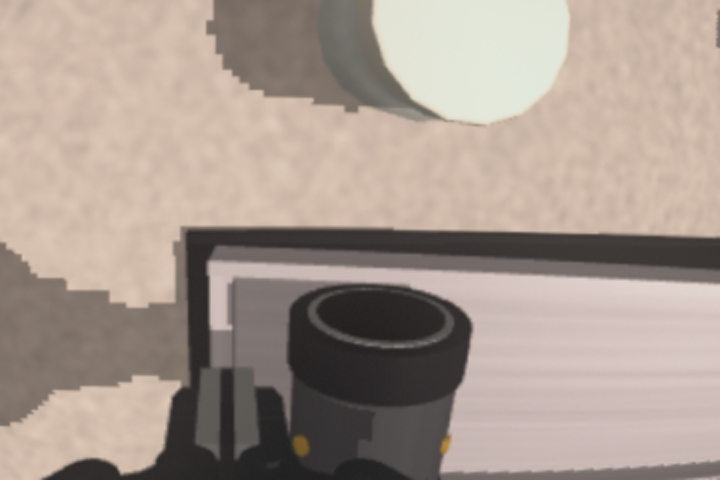

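View pics/f_scene.png

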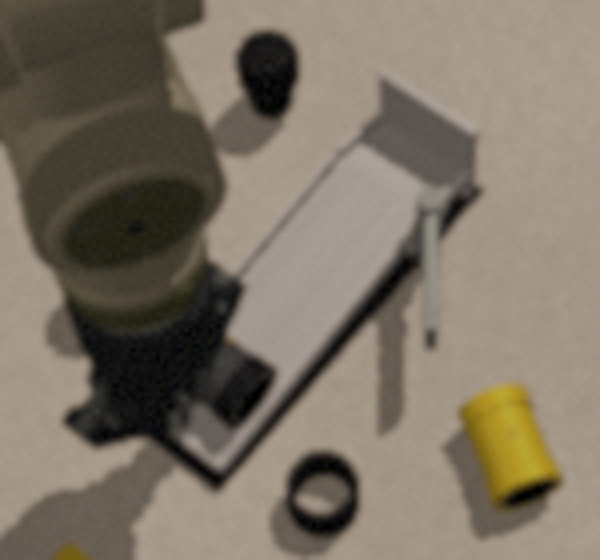

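```bash
python3 -m pendant '[[[0,0.4,-0.056],0,1],[[0,0.4,-0.056],0,1],[[0,0.4,-0.056],0,1],[[0,0.4,-0.056],0,1],[[0,0.4,-0.056],0,1],[[0,0.4,-0.056],0,1],[[0,0.4,-0.056],0,1],[[0,0.4,-0.056],0,1],[[0,0.4,-0.056],0,1],[[0,0.4,-0.056],0,1]]'; python3 look.py g
```

```text
clock: 14.25
tcp_pos: [0.5218, -0.1243, 0.0193]
orientation: [0.0, 0.01, 1.0, 0.0]
wrist_force: [-0.7, -1.0, 1.1]
finger_gap: -0.0003
tcp rack mm [-58.    0.2  19.3] [-0.75 -0.95  1.07]
```

View pics/g_wrist.png

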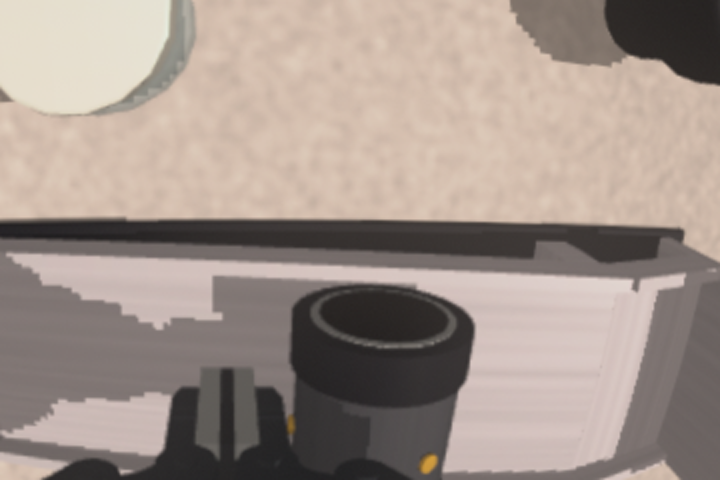

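View pics/g_scene.png

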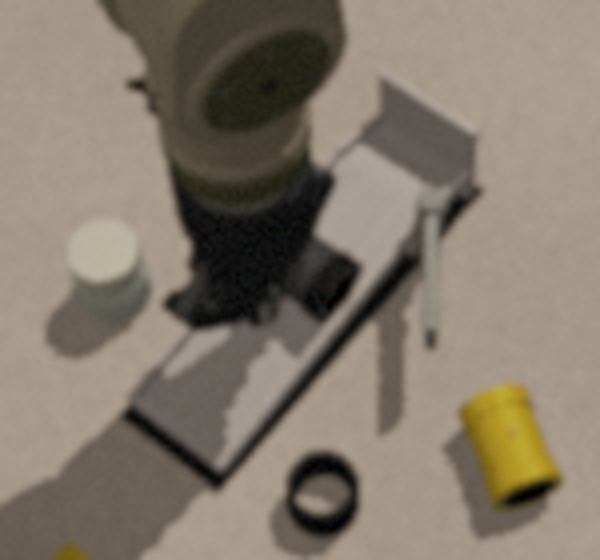

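```bash
python3 -m pendant '[[[0,0.4,-0.056],0,1],[[0,0.4,-0.056],0,1],[[0,0.4,-0.056],0,1],[[0,0.4,-0.056],0,1],[[0,0.4,-0.056],0,1],[[0,0.4,-0.056],0,1],[[0,0.4,-0.056],0,1],[[0,0.3,-0.042],0,1],[[0,0.2,-0.03],0,1]]'; python3 look.py h
```

```text
clock: 15.48
tcp_pos: [0.5232, -0.0585, 0.0285]
orientation: [0.0, 0.01, 1.0, 0.0]
wrist_force: [0.6, -1.3, 1.4]
finger_gap: -0.0
tcp rack mm [ 7.9  0.3 28.5] [ 0.57 -1.33  1.36]
```

View pics/h_wrist.png

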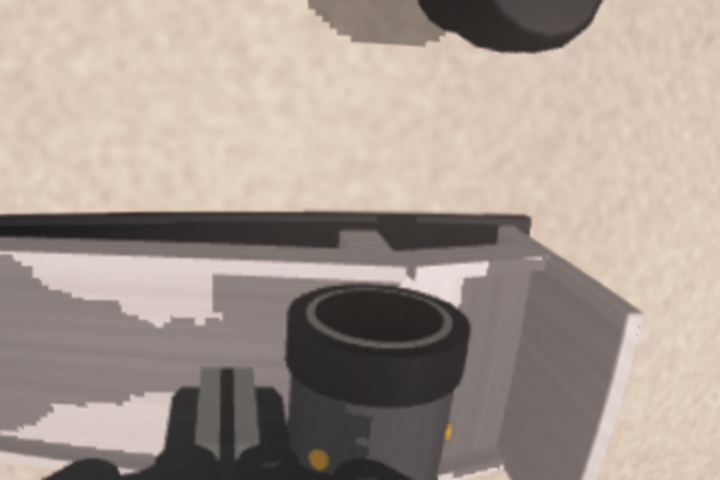

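View pics/h_scene.png

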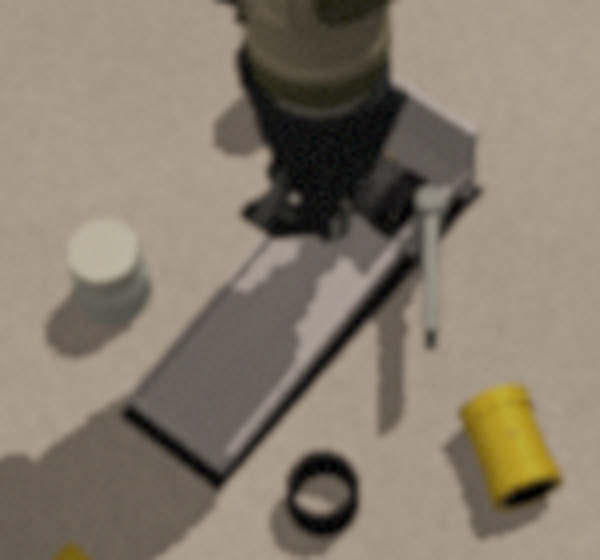

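```bash
python3 -m pendant '[[[0,0.2,-0.028],0,1],[[0,0.2,-0.028],0,1],[[0,0.2,-0.02],0,1],[[0,0.2,0],0,1],[[0,0.2,0],0,1],[[0,0.2,0],0,1],[[0,0.1,0],0,1],[[0,0,0],0,1],[[0,0,0],0,1]]'; python3 look.py i
```

```text
clock: 16.7
tcp_pos: [0.5238, -0.033, 0.03]
orientation: [0.0, 0.01, 1.0, 0.0]
wrist_force: [-0.1, 0.1, -0.3]
finger_gap: -0.0
tcp rack mm [33.4  0.3 30. ] [-0.15  0.13 -0.35]
```

View pics/i_wrist.png

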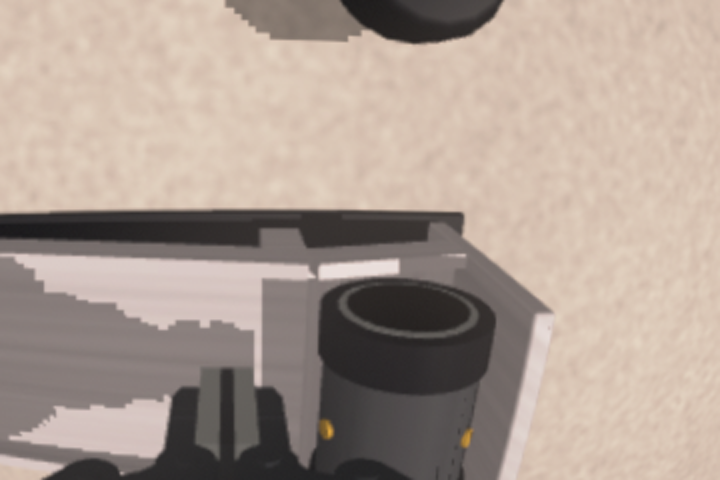

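View pics/i_scene.png

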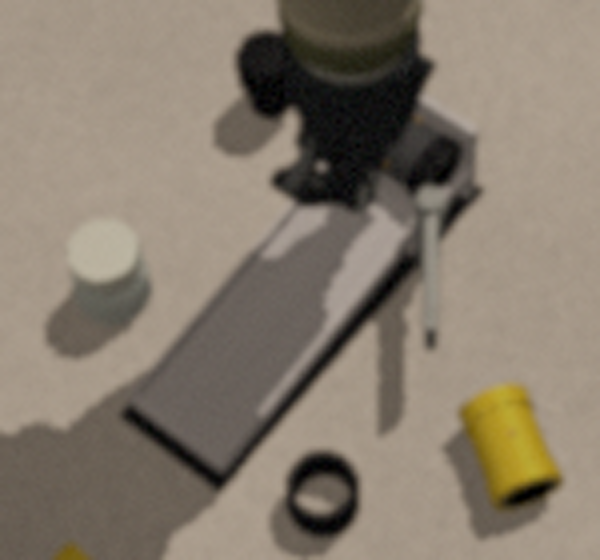

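```bash
python3 -m pendant '[[[0,-0.5,0],0,1],[[0,-1,0],0,1],[[0,-0.5,-0.5],0,1],[[0,0,-1],0,1],[[0,0,-1],0,1],[[0,-1,-1],0,1],[[0,-1,-1],0,1],[[0,-1,0],0,1],[[0,-1,0],0,1],[[0,0,0],0,1]]'
python3 - <<'E'
from h import *
v=np.load("pose.npy");v[0]-=.0025;v[1]-=.001
print((W2R(v,env.get_state()["tcp_pos"])*1e3).round(1))
r=env.read_camera("wrist");cv2.imwrite("pics/j_w.png",r["color"])
T=env.read_camera("top");S=env.read_camera("scene")
cv2.imwrite("pics/j_t.png",cv2.resize(T["color"][140:240,290:420],None,fx=6,fy=6,interpolation=cv2.INTER_CUBIC))
cv2.imwrite("pics/j_s.png",cv2.resize(S["color"][170:290,230:360],None,fx=5,fy=5,interpolation=cv2.INTER_CUBIC))
E
```

```text
clock: 18.05
tcp_pos: [0.5206, -0.1544, 0.119]
orientation: [-0.001, 0.012, 1.0, 0.0]
wrist_force: [-0.4, 0.8, -0.1]
finger_gap: -0.0
[-88.1   0.7 119. ]
```

View pics/j_w.png

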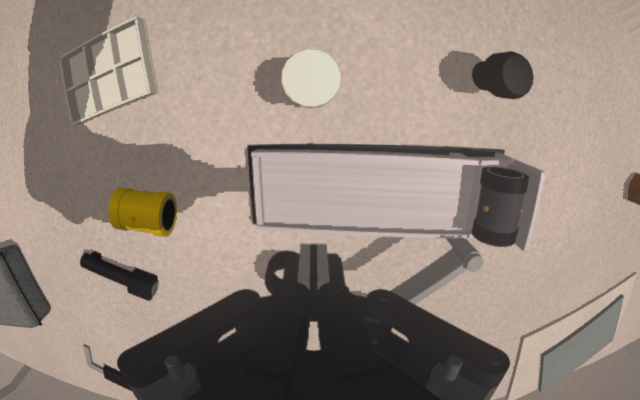

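View pics/j_s.png

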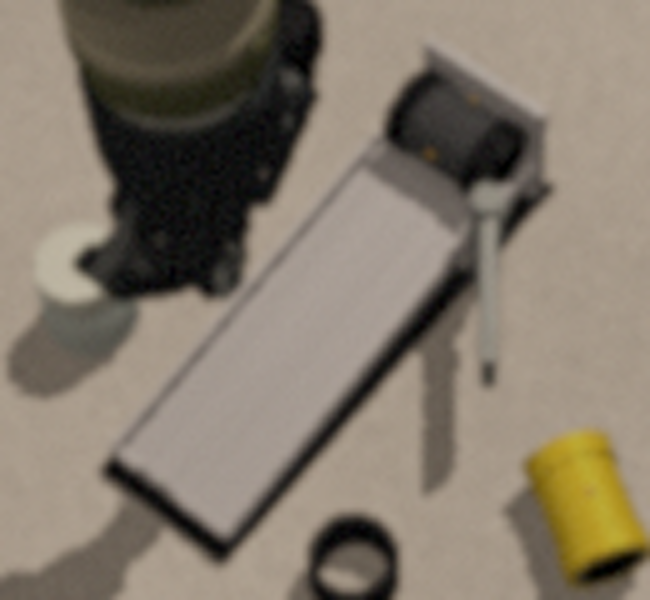

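View pics/j_t.png

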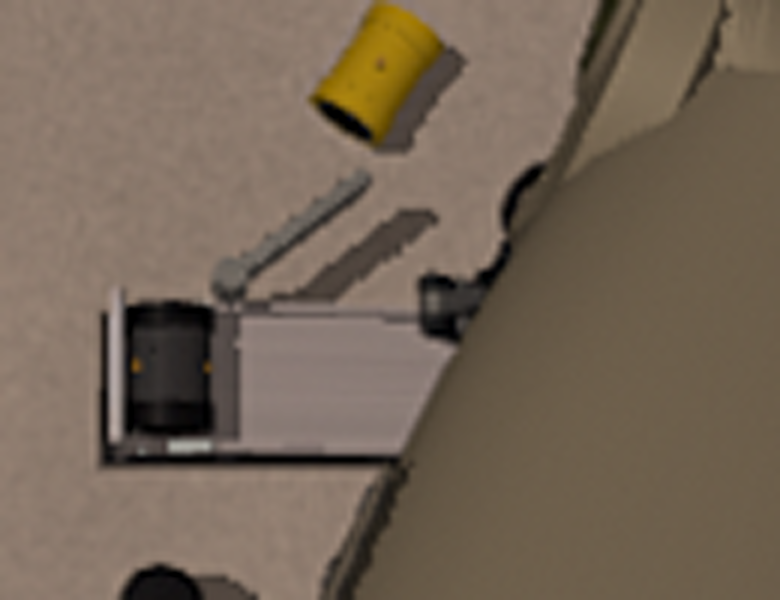

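```bash
python3 -m pendant '[[[-0.87,0.925,0],0,1],[[-0.87,0.925,0],0,1],[[-0.87,0.925,0],0,1],[[-0.87,0.925,0],0,1],[[-0.87,0.925,0],0,1],[[-0.87,0.925,0],0,1],[[0,0,1],0,1],[[0,0,1],0,1],[[0,0,0],0,1]]'; python3 look.py k;  python3 - <<'E'
from h import *
r=env.read_camera("wrist");cv2.imwrite("pics/k_w.png",r["color"])
E
```

```text
clock: 19.32
tcp_pos: [0.6261, -0.0427, 0.0778]
orientation: [-0.002, 0.01, 1.0, 0.001]
wrist_force: [-0.3, 0.1, 0.6]
finger_gap: -0.0001
tcp rack mm [  25.9 -102.2   77.8] [-0.28  0.07  0.56]
```

View pics/k_w.png

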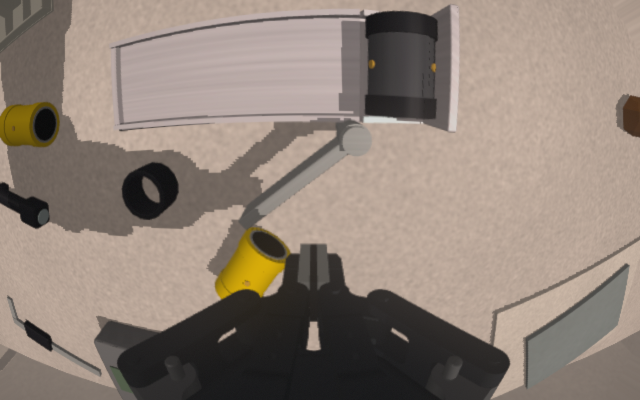

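View pics/k_scene.png

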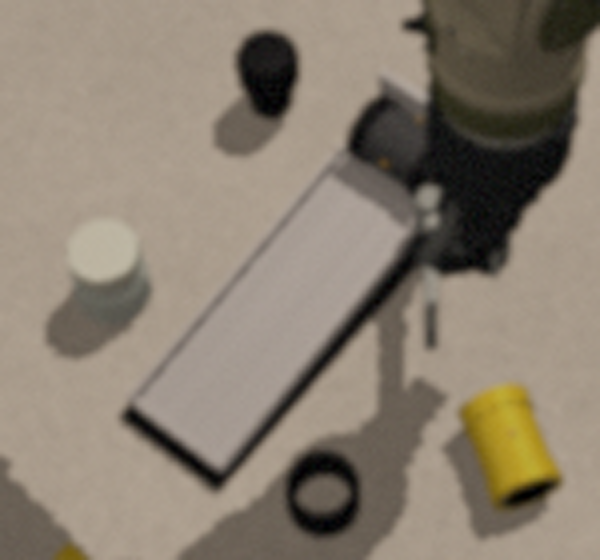

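```bash
python3 -m pendant '[[[0,0,1],0,1],[[0,0,1],0,1],[[0,0,0.25],0,1],[[0,0,0],0,1]]'; python3 look.py l;  python3 - <<'E'
from h import *
r=env.read_camera("wrist");cv2.imwrite("pics/l_w.png",r["color"])
E
```

```text
clock: 19.98
tcp_pos: [0.6283, -0.0441, 0.0356]
orientation: [0.0, 0.01, 1.0, 0.0]
wrist_force: [-0.2, 0.7, 1.6]
finger_gap: -0.0001
tcp rack mm [  24.6 -104.4   35.6] [-0.18  0.67  1.6 ]
```

View pics/l_w.png

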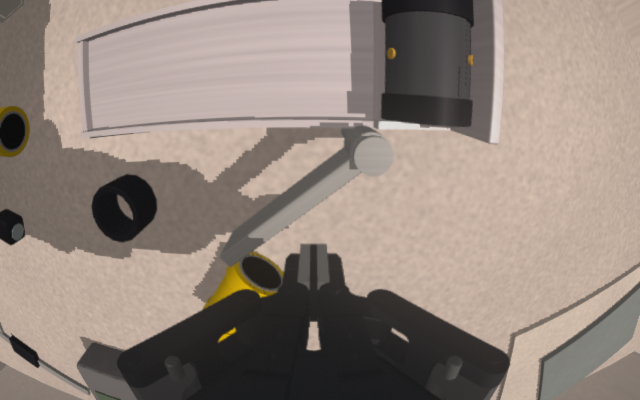

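```bash
python3 -m pendant '[[[0.3,-0.28,0.02],0,1],[[0.3,-0.28,0.02],0,1],[[0.3,-0.28,0.02],0,1],[[0.3,-0.28,0],0,1],[[0.35,-0.15,0],0,1],[[0.35,-0.15,0],0,1],[[0.35,-0.15,0],0,1],[[0.42,-0.08,0],0,1],[[0.42,-0.08,0],0,1]]'; python3 look.py m;  python3 - <<'E'
from h import *
r=env.read_camera("wrist");cv2.imwrite("pics/m_w.png",r["color"])
E
```

```text
clock: 21.25
tcp_pos: [0.565, -0.0775, 0.0339]
orientation: [0.0, 0.01, 1.0, -0.0]
wrist_force: [1.2, 0.2, -0.2]
finger_gap: 0.0002
tcp rack mm [-10.2 -41.9  33.9] [ 1.17  0.25 -0.22]
```

View pics/m_w.png

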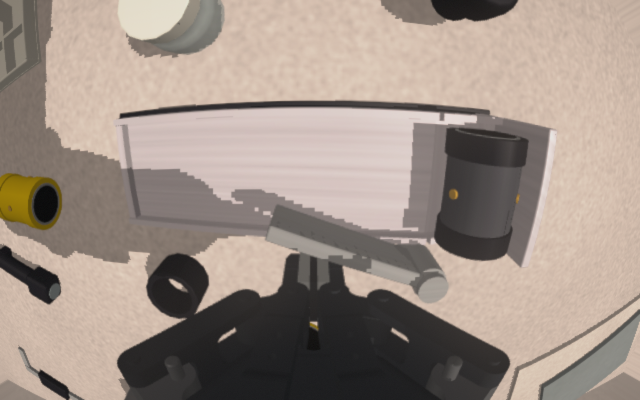

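View pics/m_scene.png

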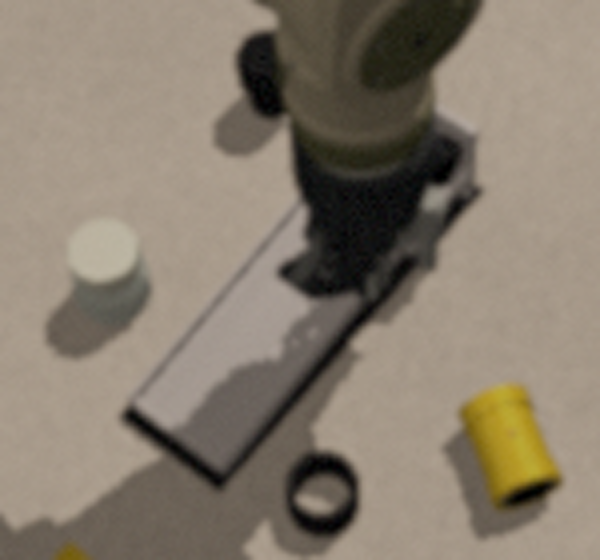

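```bash
python3 -m pendant '[[[0.39,0.05,0],0,1],[[0.39,0.05,0],0,1],[[0.39,0.18,0],0,1],[[0.39,0.18,0],0,1],[[0.33,0.32,0],0,1],[[0.33,0.32,0],0,1],[[0.2,0.3,0],0,1],[[0.15,0.25,0],0,1],[[0.1,0.2,0],0,1]]'; python3 look.py n;  python3 - <<'E'
from h import *
r=env.read_camera("wrist");cv2.imwrite("pics/n_w.png",r["color"])
E
```

```text
clock: 22.52
tcp_pos: [0.5126, -0.0389, 0.0338]
orientation: [-0.0, 0.01, 1.0, 0.0]
wrist_force: [-0.8, 0.2, -0.7]
finger_gap: -0.0001
tcp rack mm [27.2 11.3 33.8] [-0.83  0.2  -0.66]
```

View pics/n_w.png

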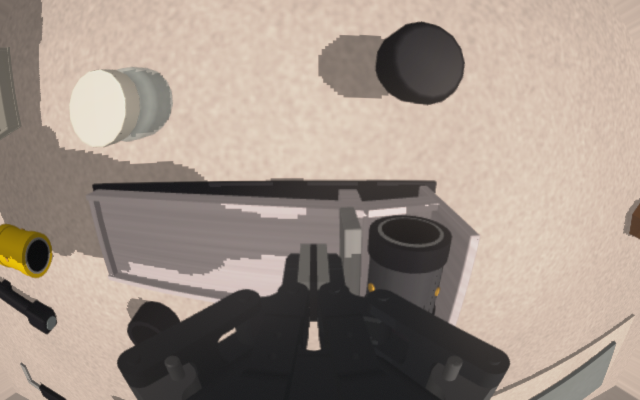

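```bash
python3 -m pendant '[[[0,0.15,0],0,1],[[0,0.15,0],0,1],[[0,0,0],0,1]]'; python3 -m pendant '[[[0,0.1,0],0,1],[[0,0.1,0],0,1],[[0,0,0],0,1]]';  python3 look.py o
```

```text
clock: 23.05
tcp_pos: [0.5128, -0.0358, 0.0338]
orientation: [-0.0, 0.011, 1.0, -0.003]
wrist_force: [-1.9, -10.2, -0.3]
finger_gap: 0.0
clock: 23.42
tcp_pos: [0.5128, -0.0356, 0.0339]
orientation: [-0.001, 0.013, 1.0, -0.006]
wrist_force: [-3.1, -22.0, -0.9]
finger_gap: -0.0001
tcp rack mm [30.5 11.3 33.9] [ -3.07 -21.98  -0.89]
```

View pics/o_wrist.png

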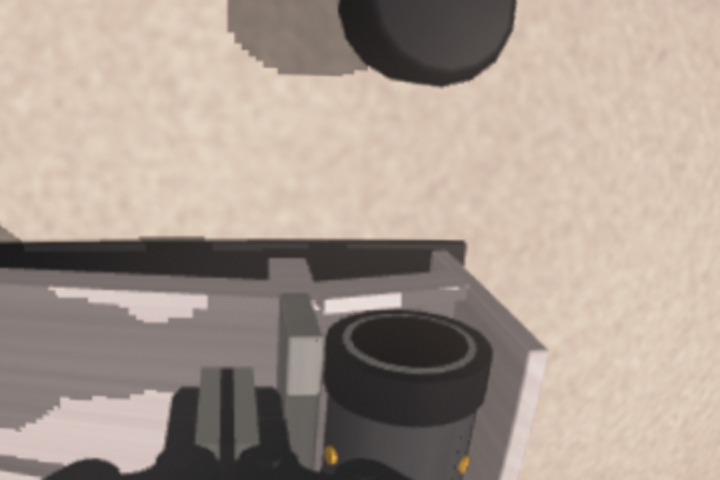

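```bash
python3 -m pendant '[[[0,-0.3,0],0,1],[[0,-0.5,0],0,1],[[0,-1,0],0,1],[[0,-1,-0.5],0,1],[[0,-1,-1],0,1],[[0,-1,-1],0,1],[[0,-1,-1],0,1],[[0,-1,-1],0,1],[[0,-1,-1],0,1],[[0,-1,0],0,1],[[0,0,0],0,1]]'; python3 - <<'E'
from h import *
v=np.load("pose.npy");v[0]-=.0025;v[1]-=.001
r=env.read_camera("wrist");cv2.imwrite("pics/p_w.png",r["color"])
def bright(r,P):
    q=np.atleast_2d(P)@r["view"][:3,:3].T+r["view"][:3,3]
    rr=np.hypot(q[:,0],q[:,1]);th=np.arctan2(rr,q[:,2]);k=r["mtx"]
    return np.c_[k[0,2]+k[0,0]*th*q[:,0]/rr,k[1,2]+k[1,1]*th*q[:,1]/rr]
z=5;x0,y0=400,110
im=cv2.resize(r["color"][y0:y0+110,x0:x0+150],None,fx=z,fy=z,interpolation=cv2.INTER_CUBIC)
def D(P,c):
    q=((bright(r,R2W(v,P))-(x0,y0)+.5)*z).astype(int);cv2.polylines(im,[q],False,c,1)
for e in(-.03,.03):D([(.078+.022*np.cos(a),e,.058+.022*np.sin(a)) for a in np.linspace(0,6.28,40)],(0,255,0))
for a,c in((0,(0,255,255)),(.12,(0,0,255))):D([(.048-q*np.sin(a),-.044+q*np.cos(a),.078) for q in np.linspace(0,.084,10)],c)
cv2.imwrite("pics/p_w2.png",im)
T=env.read_camera("top");S=env.read_camera("scene")
cv2.imwrite("pics/p_t.png",cv2.resize(T["color"][120:260,290:460],None,fx=4.5,fy=4.5,interpolation=cv2.INTER_CUBIC))
cv2.imwrite("pics/p_s.png",S["color"])
E
```

```text
clock: 24.9
tcp_pos: [0.5092, -0.2063, 0.1429]
orientation: [-0.0, 0.011, 1.0, 0.0]
wrist_force: [-0.2, 0.3, -0.5]
finger_gap: 0.0001
```

View pics/p_w2.png

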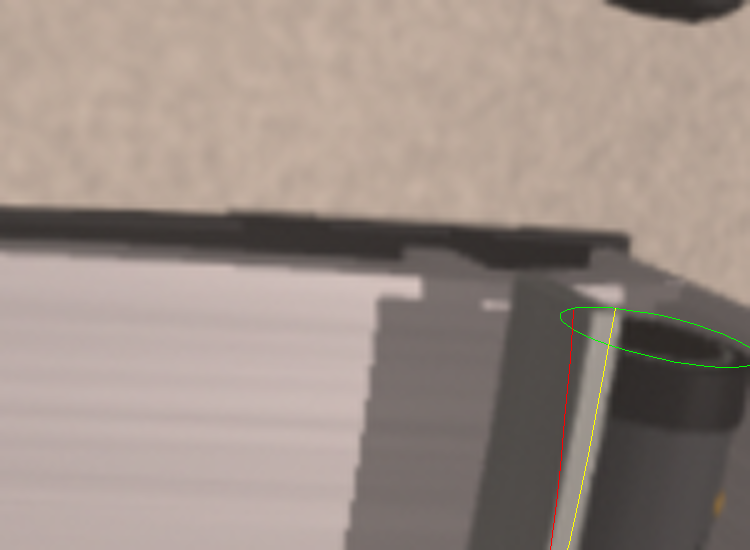

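View pics/p_s.png

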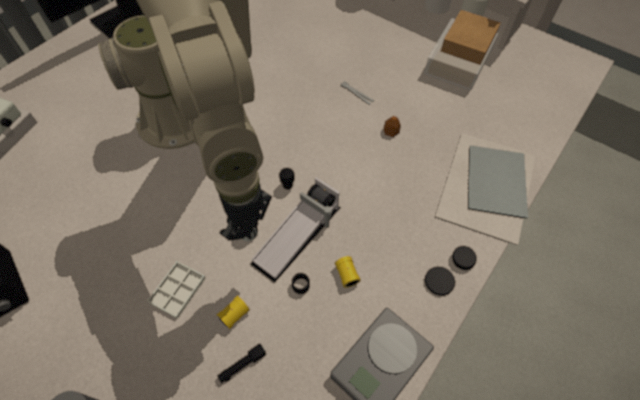

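View pics/p_t.png

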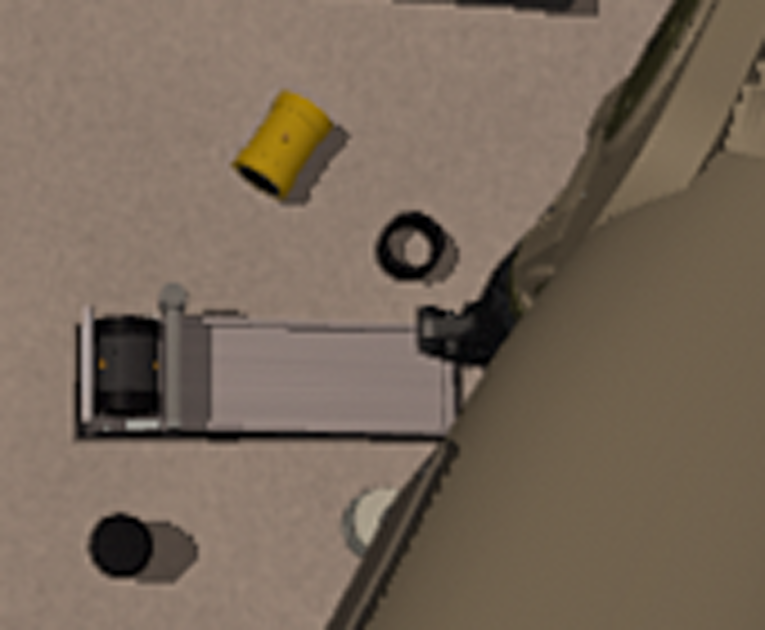

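The keeper is square across the gutter, the tube is seated, and the robot is clear, so I'm handing in.

```bash
python3 -c "
from workcell import env
s=env.get_state();print(s['clock'],s['wrist_force']);print(env.hand_in())"
```

```text
25.05 [ 0.47263013  0.36947712 -0.80132381]
the job is handed in; nothing more can be done
None
```

I pushed the tube up the gutter with the closed fingertips and over the crest, and it rolled into the seat against the upper stop. I then swept the keeper arm shut in an arc until it met its stop (22 N, no more movement). I backed off and handed in at 25 s; no verdict is reported.

- **Last checks:** In the final top and scene pictures the tube sits square against the stop. In the top and wrist pictures the keeper lies straight across the gutter, clearly inside the 0.12 rad limit. The bystanders show no visible movement, which I judged by eye rather than measured. The gripper is clear of everything, with wrist force near zero.
- **What disagreed:** The fingertips sit about 20 mm above the reported tool point. On the first push they rode onto the top of the tube, pressing with about 6 N and shifting it about 10 mm. It rolled back to the lip when I withdrew, and I repeated the push lower without trouble.
- **Small mismatch:** The final wrist overlay put the tube's outline a few millimetres downhill of where it appears. I put that down to calibration and the rack pose fit, since the tube rests against the stop.

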